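# Pop the analyser's sample tray and catch it before it shoots out

## Task

The measurement is finished and the sample tray of the low white analyser has to come out, but its spring would slam it against its stop and jolt the sherd. Press the orange eject button with one finger while the other finger stands just in front of the tray, so that the popped tray is caught and brought to rest on that finger for a moment before it is half out; then ease it slowly out on the finger all the way to its stop and back away. Grip and lift nothing, leave the glazed sherd lying in its pocket, do not force the analyser, and leave the other finds where they are.

Things in the scene. Friction and masses are not known exactly. Their poses are not given: they have to be found in the camera images.
- analyser: Low white bench analyser, fixed. Origin: centre of its underside, on the counter; own +x to its back (it faces -x), +y to the button side. Plinth x -95..95, y -90..90, top z 12 mm. Housing x -45..95, 58 mm high, with a round head (82 mm wide, at x 48, y -30) to 98 mm. In front of it an open apron at z 12; the button's ledge beside it: x -95..-35, y 23..89, top z 29.
- button_top (a point): Centre of the top of the orange eject button (22 mm in x, 24 mm in y, white eject mark): x -75, y 55, z 39 mm in the analyser's frame when up, 10 mm above its ledge; axes as the analyser. It is pressed straight down. It lies 28 mm in front of the closed tray's front face and 41 mm to the side of that face's nearer edge.
- eject_button (a joint): How far the button is pressed, m: 0 up, 0.008 fully down. Spring: 2 N at the start, 6 N fully down. At 0.005 its latch frees the tray, at once. When let go the button comes back up; the tray stays free.
- tray_front (a point): Middle of the top edge of the tray's dark grey front panel, on its front face; moves with the tray. Closed: x -47, y -30, z 50 mm in the analyser's frame; axes as the analyser. The panel is upright, faces the analyser's -x, 88 mm wide (y -74..14), z 12..50 mm, 9 mm thick. The space in front of it is free.
- sample_tray (a joint): How far the tray is out along the analyser's own -x, m: 0 closed and latched, 0.090 out against its stop. Once freed, a spring drives it out with 4 N (2 N at the stop) and holds it there; left alone it shoots out at about 0.35 m/s in 0.3 s. A finger standing in front of its panel stops it. 0.25 kg with the sherd.
- tray_pocket (a point): Floor centre of the black foam pocket in the tray's deck (inside 36 mm in x, 44 mm in y; rim 6 mm high), 47 mm behind the panel's front face, 30 mm below its top edge; inside the housing while the tray is closed. Moves with the tray.
- sherd_glazed: Small sherd with blue and white glaze, 28 x 36 x 7 mm, lying loose in the tray pocket; origin at the middle of its underside. Not to be touched or lifted.
- vial_b: Glass sample vial with black screw cap, 24 mm wide, 58 mm high, standing beside the analyser on the button side; origin at the middle of its underside. Leave alone.
- petri_a: Clear petri dish with brown fragments, 66 mm wide, 13 mm high, beside the apron on the side away from the button; origin at the middle of its underside. Leave alone.
- concretion: Brown lump, 38 x 41 x 23 mm, lying beside the analyser on the side away from the button; origin at the middle of its underside. Leave alone.

How it is judged:
By the outcome, as a careful person would: the job done as asked, in the order asked, and still so for the second after the job is handed in, with the robot touching nothing.
It also fails if it takes over 43 s, if anything falls off the work surface, if the arm or the gripper's body presses on something with over 40 N, if the wrist force passes 120 N, or if a joint passes its speed limit or range.

## Robot

A 6-joint arm with a two-finger parallel gripper is mounted at the origin on a cart in front of the work surface, level with it; the furniture and walls round the work are solid. World frame = base frame: x ahead of the robot, y to its left, z up, the work surface at z = 0. Lengths are in mm, angles in rad, forces in N, time in s.
With the tool pointing down it reaches from about 400 to 925 mm from the base axis. Payload 12.5 kg.
Tool frame: the origin (TCP) lies between the finger pads; the fingertips stand 19 mm ahead of it and the grasp point (between the pads) is the TCP (env.nose_length is the distance from the TCP to the fingertips, in mm); z points along the fingers, y is the line along which they close (so a half turn about z gives the same grasp; the last joint's range is limited). The gripper opens to 95 mm and grips with 3 to 60 N. Pads are 20 mm wide; open, the fingers measure 119 mm over their backs; the gripper's body (75 mm by 180 mm) begins 59 mm behind the grasp point.
Start: joints at [1.035, 0.491, 1.559, -0, 1.092, -0.106], TCP at [260.416, 568.18, 233.661] pointing down, gripper open.
Joint ranges: [-3.1, 3.1], [-0.84, 2.19], [0.05, 2.79], [-1.13, 4.28], [0.06, 2.93], [-2.69, 2.69]. Speed limits (rad/s): [2.22, 2.22, 2.79, 3.14, 3.14, 3.14].

## Interface

Orientations are given as [roll, pitch, yaw] about the fixed x, y, z axes, in that order (R = Rz(yaw) Ry(pitch) Rx(roll)).
In Python, from cell import env gives the robot as it stands. The module is installed in compiled form; this text tells all that it offers.
- The arm moves only by the tool drive_tool, never from a script. Its argument "rows" is a list that holds one entry, the list of rows, each a list of 7 numbers: the shift along the tool's x, y, z scaled (see below), then the turn, a rotation vector about the tool's x, y, z scaled (see below), then the opening, from 0 (shut) to 1 (fully open). In form: [[[tx, ty, tz, ax, ay, az, jaw], ...]]. A call has 1 to 5 rows; each row shifts and turns the commanded pose from where the row before left it, along the tool's axes as they then stand; what a row does not reach is not made up. The controller multiplies each number of a shift by 250 mm and each number of a turn by 180 degrees. A row lasts 1/8 s, in which the tool goes at most 62.5 mm and 10.7 degrees, less where a joint would pass 70% of its speed; a pose out of reach is approached as far as the arm can. A call with a number of a shift or a turn outside -1 to 1 is refused whole. A call with a gripper value outside its range is refused whole. The fingers move at their own pace and stop on an object; the grip force is fixed at half the most. Time passes only in rows, so rows that do not move let the fingers close. It gives the time, the measured TCP pose, the force, the opening and the grip force at its end, in the units of the state.
- env.state(): the state, without advancing time (a new reading comes with each control period).
- env.read_camera(name): name is "scene" or "top" or "wrist"; returns a dict with "color" (480x640x3 uint8, blue, green, red), "camera_matrix" (3x3 intrinsics, pixels), "pose" (4x4, takes a point from camera to world coordinates). Camera axes: x right, y up, looking along -z (the intrinsics and any distortion apply to the point x, -y, -z); pixel columns grow to the right and rows downward; lengths in mm; the calibration is good to about 2 mm. The wrist camera is an equidistant fisheye: a pixel r from the principal point sees the ray r / f radians off the axis. A picture is of the moment at which its call begins. There is no depth.
- env.job_done(): hands the job in; it is judged then, once.
Trained networks look in a picture, given as the dict that the camera call returned (one of the last four; its "shot" number tells which), for a name from the list of things; names that differ only in an ending like _2 or _b are one class to them, and where a whole thing is asked for, a point or a joint stands for the part that bears it (a point fixed in the world has none). Each returns a list of dicts, best first, with "score" (0 to 1); they miss things now and then, are a little off and sometimes report something else, mostly with a low value. They report only what shows in the picture. A call takes as long as a camera call.
- env.search_frame(name, picture): "at" ([x, y, z] in mm, in the coordinates of the camera as it stood for that picture, good to about 4 mm: the middle of the surface that is visible of it).
- env.place_of(name, picture): "at" ([x, y, z] in mm, in the coordinates of the camera as it stood for that picture, good to about 4 mm: a listed point, or the origin of a listed thing).
The state is a dict: "t": time; "joints": joint angles; "qvel": joint speeds; "tau": joint torques, N m; "eef_pos": TCP position; "tcp_rot": TCP orientation; "ft_force": force on the tool from outside, world axes, zero at the start; "moment": the same for the moment, N m; "opening": opening from 0.0 (shut) to 1.0 (fully open); "grip_force": force on a finger pad.
Only numpy, scipy, OpenCV 4.12 (cv2) and the standard library are available. Lean on these libraries where they do the work, as an engineer would, in place of code of your own. Each camera call takes 0.05 s, during which the arm holds its last target. There are 200 camera calls.

## Working session

There is one attempt and no reset: what is moved stays moved. The work goes in short steps, Python scripts to look and compute and a tool call to move; the robot and the scene stay as the last step left them, time stands still between calls to the robot, and variables do not carry over. Pictures are saved under pics/ and viewed, at most 11 in all, crops included, and the job is handed in when it is done.

Besides the shell and the picture viewer there is one more tool, called after "Emit:" by a JSON object that holds its "api" and its "payload", one argument or row to a line. drive_tool: Moves the arm, as the interface text tells. Its arguments: {"type":"object","properties":{"rows":{"type":"array","items":{"type":"array","items":{"type":"array","items":{"type":"number","minimum":-1,"maximum":1}}}}},"required":["rows"]}

```bash
mkdir -p pics
cat > h.py <<'E'
from cell import env
import numpy as np, cv2
def w(pic,p): return (pic["pose"]@np.r_[p,1])[:3]
E
python3 - <<'E'
from h import *
np.set_printoptions(precision=1,suppress=True)
s=env.state(); print(s["t"],s["eef_pos"],s["tcp_rot"],s["opening"],env.nose_length)
for c in ["scene","top"]:
    p=env.read_camera(c); cv2.imwrite(f"pics/{c}.png",p["color"])
    for n in ["analyser","button_top","tray_front","vial_b","petri_a","concretion"]:
        r=env.place_of(n,p)
        for d in r[:2]: print(c,n,round(d["score"],2),w(p,d["at"]))
E
```

```text
0.0 [260.3 568.  233.1] [-3.1 -0.   2.7] 1.0041674758303205 19.0
scene analyser 0.94 [ 605.7 -473.    -5.4]
scene button_top 0.66 [ 650.5 -391.2   36.5]
scene tray_front 0.72 [ 570.2 -436.7   45.3]
scene vial_b 0.91 [ 745.2 -445.9   -3.5]
scene vial_b 0.56 [ 475.4 -559.3   -0.6]
scene petri_a 0.58 [ 425.3 -411.2   -1.9]
scene concretion 0.94 [ 476.3 -557.4   -1.9]
top analyser 0.8 [ 607.5 -472.8   -1.7]
top button_top 0.73 [ 647.2 -389.5   35.7]
top tray_front 0.48 [ 566.2 -437.6   47.8]
top vial_b 0.89 [ 741.2 -443.9   -3. ]
top petri_a 0.81 [ 428.5 -415.4   -3.7]
top concretion 0.8 [ 480.4 -555.2   -4.7]
```

View pics/scene.png

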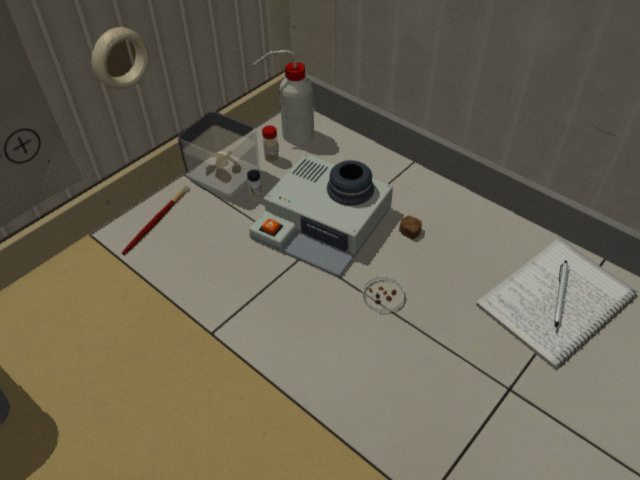

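View pics/top.png

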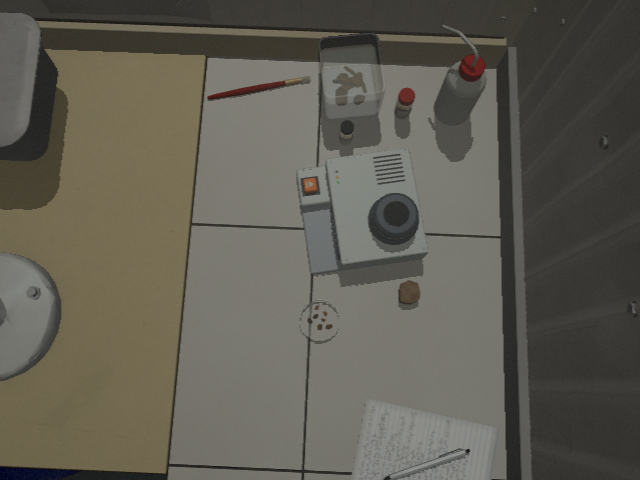

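The scene view shows the analyser's button at (270,227), its tray panel at (325,233) and the petri dish at (384,295). In the top view, button (310,185), vial (347,130), petri (320,320) and concretion (409,292). I'll fit the analyser's pose and check what the objects on the left of the top view are.

```bash
cat >> h.py <<'E'
from scipy.optimize import least_squares
LOC={"analyser":(0,0,0),"button_top":(-75,55,39),"tray_front":(-47,-30,50)}
def fit(obs):
    def f(v):
        c,s=np.cos(v[2]),np.sin(v[2])
        return np.concatenate([[v[0]+c*a-s*b-o[0],v[1]+s*a+c*b-o[1]] for n,o in obs for a,b,_ in [LOC[n]]])
    r=least_squares(f,[606,-473,-1.38],loss="soft_l1",f_scale=3); return r.x,r.fun
def look(cams,k=1):
    obs=[]
    for c in cams:
        for _ in range(k):
            p=env.read_camera(c)
            for n in LOC:
                for d in env.place_of(n,p)[:1]:
                    if d["score"]>.4: obs.append((n,w(p,d["at"])))
    return obs,p
E
python3 - <<'E'
from h import *
np.set_printoptions(precision=3,suppress=True)
obs,p=look(["scene","top"],3)
v,r=fit(obs); print(v,np.degrees(v[2]),r)
for q in obs: print(q)
K=p["camera_matrix"];print(p["pose"][:3,3])
def pr(P):
    c=np.linalg.inv(p["pose"])@np.r_[P,1]; u=K@[c[0],-c[1],-c[2]]; return u[:2]/u[2]
s=env.state()
for P in [s["eef_pos"],[260,568,400],[100,170,600],[130,220,650],[0,0,0],[453,80,0],[453,80,230]]: print(P,pr(P))
p=env.read_camera("wrist"); cv2.imwrite("pics/w0.png",p["color"])
print(s["tcp_rot"],s["eef_pos"])
E
```

```text
[ 608.097 -472.79    -1.384] -79.31649776865909 [   3.335   -2.499   -3.361    0.574   -0.573   -0.126   -0.961    1.866
   -2.622    0.634   -1.495   -0.289    2.219   -2.403   -3.346    1.707
   -0.577   -0.09     1.202   -1.17     2.323   -0.02     3.934    1.937
   -2.738   -1.243   -1.294    1.02     4.397    4.654 -135.51   -28.784
    3.414   -1.778    2.576    2.069]
('analyser', array([ 604.762, -470.292,   -4.564]))
('button_top', array([ 651.601, -389.468,   38.825]))
('tray_front', array([ 570.477, -432.04 ,   45.992]))
('analyser', array([ 609.058, -474.656,   -1.883]))
('button_top', array([ 650.862, -389.528,   38.412]))
('tray_front', array([ 571.399, -431.877,   45.626]))
('analyser', array([ 605.878, -470.388,   -1.898]))
('button_top', array([ 651.586, -390.602,   32.915]))
('tray_front', array([ 570.481, -432.077,   48.75 ]))
('analyser', array([ 606.895, -471.62 ,   -0.783]))
('button_top', array([ 645.917, -388.874,   34.877]))
('tray_front', array([ 565.97 , -434.104,   50.114]))
('analyser', array([ 610.835, -471.547,    0.373]))
('button_top', array([ 649.534, -389.915,   35.016]))
('tray_front', array([ 565.507, -436.821,   46.984]))
('analyser', array([ 743.607, -444.006,   -4.825]))
('button_top', array([ 644.826, -387.117,   32.682]))
('tray_front', array([ 567.328, -434.236,   46.222]))
[ 329.152 -417.626 1011.26 ]
[260.414 568.182 233.65 ] [-490.13   402.856]
[260, 568, 400] [-711.557  409.04 ]
[100, 170, 600] [-721.59   745.197]
[130, 220, 650] [-953.685  727.597]
[0, 0, 0] [ 26.607 597.486]
[453, 80, 0] [ 21.022 291.287]
[453, 80, 230] [-62.577 265.778]
[3.142 0.    2.712] [260.414 568.182 233.65 ]
```

View pics/w0.png

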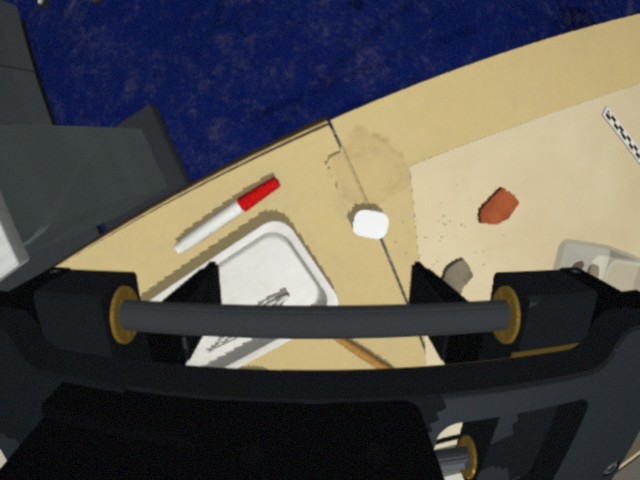

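The wrist view shows a pen (230,215), a white eraser (370,222), a dish (270,290) and an open bench. Jars stand to the right, outside the view. The round object left in the top view is a real thing under the direct path, so I'll rise and turn first.

Emit:
{"api": "drive_tool", "payload": {
  "rows": [
    [[0,0,-0.2,0,0,0.055,0.8],[0,0,-0.2,0,0,0.055,0.8],[0,0,-0.2,0,0,0.055,0.8],[0,0,-0.2,0,0,0.055,0.8],[0,0,-0.2,0,0,0.055,0.8]]
  ]
}}

```text
t: 2.58
eef_pos: [260.2, 567.8, 485.4]
tcp_rot: [3.141, -0.0, 1.842]
ft_force: [-0.1, 0.4, -0.1]
opening: 0.8
grip_force: 0.0
```

Run:
```python
from h import *
s=env.state(); print(s["eef_pos"],s["tcp_rot"],s["opening"],s["joints"])
p=env.read_camera("wrist"); cv2.imwrite("pics/w1.png",p["color"]); print(p["pose"].round(2),p["camera_matrix"])
```

```text
[260.23934037 567.84519193 485.44586532] [ 3.14140200e+00 -1.71457513e-04  1.84214707e+00] 0.7995974856209439 [ 1.03537308e+00  3.62150797e-01  1.12140701e+00 -8.13003412e-06
  1.65777856e+00  7.64021637e-01]
[[ 9.6000e-01 -2.6000e-01 -6.0000e-02  2.4174e+02]
 [ 2.7000e-01  9.4000e-01  2.3000e-01  6.3129e+02]
 [ 0.0000e+00 -2.4000e-01  9.7000e-01  6.3660e+02]
 [ 0.0000e+00  0.0000e+00  0.0000e+00  1.0000e+00]] [[371.64829954   0.         314.67324144]
 [  0.         371.64829954 235.51619326]
 [  0.           0.           1.        ]]
```

View pics/w1.png

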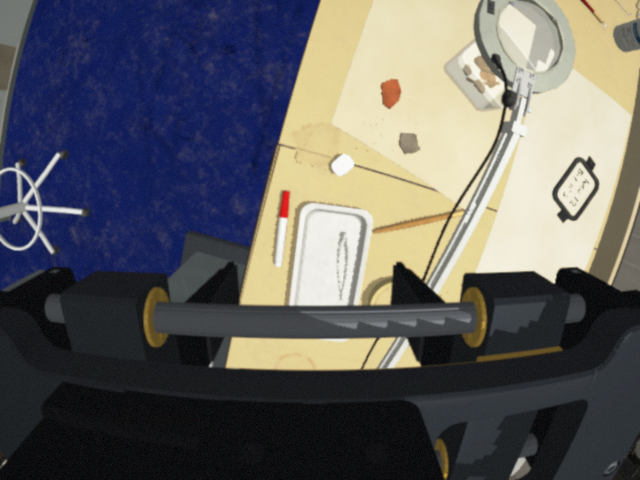

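The wrist view shows a magnifier lamp: head at (525,40), arm running down to (390,365), behind which its base is hidden. I'll intersect these rays at several heights to plan clear of it.

```bash
cat >> h.py <<'E'
def ray(p,uv):
    K=p["camera_matrix"]; d=(np.array(uv)-K[:2,2])/K[0,0]; r=np.hypot(*d)
    return p["pose"][:3,3],p["pose"][:3,:3]@np.r_[np.sin(r)*d[0]/r,-np.sin(r)*d[1]/r,-np.cos(r)]
def at(p,uv,z):
    o,d=ray(p,uv); return (o+d*(z-o[2])/d[2])[:2].round()
E
python3 - <<'E'
from h import *
p=env.read_camera("wrist")
for uv in [(388,366),(455,240),(525,90),(525,40),(380,290),(298,362),(515,468),(575,190)]: print(uv,[at(p,uv,z) for z in (0,100,200,300,400)])
t=env.read_camera("top");cv2.imwrite("pics/tl.png",cv2.resize(t["color"][:400,:200],None,fx=2,fy=1.5))
K=t["camera_matrix"];o=t["pose"][:3,3]
for uv in [(0,318),(33,293),(60,318),(20,30),(55,120),(40,155)]:
    d=t["pose"][:3,:3]@[(uv[0]-K[0,2])/K[0,0],-(uv[1]-K[1,2])/K[1,1],-1]
    print(uv,[(o+d*(z-o[2])/d[2])[:2].round() for z in (0,100,200,300,400)])
E
```

```text
(388, 366) [array([504., 256.]), array([464., 314.]), array([423., 372.]), array([382., 430.]), array([341., 489.])]
(455, 240) [array([543., 544.]), array([496., 558.]), array([449., 571.]), array([403., 584.]), array([356., 598.])]
(525, 90) [array([602., 867.]), array([546., 830.]), array([490., 793.]), array([434., 757.]), array([378., 720.])]
(525, 40) [array([580., 969.]), array([527., 916.]), array([475., 864.]), array([422., 811.]), array([370., 759.])]
(380, 290) [array([432., 414.]), array([402., 448.]), array([373., 482.]), array([343., 515.]), array([314., 549.])]
(298, 362) [array([322., 222.]), array([309., 285.]), array([297., 349.]), array([284., 412.]), array([272., 476.])]
(515, 468) [array([1033.,  -38.]), array([910.,  66.]), array([787., 170.]), array([664., 274.]), array([541., 377.])]
(575, 190) [array([787., 720.]), array([702., 706.]), array([618., 692.]), array([533., 678.]), array([448., 665.])]
(0, 318) [array([408., 108.]), array([400.,  56.]), array([392.,   4.]), array([384., -48.]), array([ 377., -100.])]
(33, 293) [array([451.,  60.]), array([439.,  13.]), array([427., -35.]), array([415., -82.]), array([ 403., -129.])]
(60, 318) [array([412.,   9.]), array([404., -33.]), array([396., -75.]), array([ 387., -117.]), array([ 379., -160.])]
(20, 30) [array([933., 158.]), array([874., 101.]), array([814.,  44.]), array([754., -13.]), array([694., -70.])]
(55, 120) [array([759.,  68.]), array([716.,  20.]), array([674., -28.]), array([631., -76.]), array([ 589., -124.])]
(40, 155) [array([692.,  85.]), array([656.,  35.]), array([621., -15.]), array([585., -64.]), array([ 549., -114.])]
```

The lamp fits a bar at x≈410 rising from its base at y≈70 to about z 370 at y≈740. Flying at z 485 straight across clears it.

Emit:
{"api": "drive_tool", "payload": {
  "rows": [
    [[0,0,0,0,0,0.027,0.8],[-0.2,0.032,0,0,0,0,0.8],[-0.2,0.032,0,0,0,0,0.8],[-0.2,0.032,0,0,0,0,0.8],[-0.2,0.032,0,0,0,0,0.8]]
  ]
}}

```text
t: 3.35
eef_pos: [330.1, 376.3, 482.3]
tcp_rot: [-3.14, 0.001, 1.765]
ft_force: [-0.2, 0.3, 0.3]
opening: 0.801
grip_force: 0.0
```

Emit:
{"api": "drive_tool", "payload": {
  "rows": [
    [[-0.2,0.032,0,0,0,0,0.8],[-0.2,0.032,0,0,0,0,0.8],[-0.2,0.032,0,0,0,0,0.8],[-0.2,0.032,0,0,0,0,0.8],[-0.2,0.032,0,0,0,0,0.8]]
  ]
}}

```text
t: 3.98
eef_pos: [417.1, 138.6, 482.5]
tcp_rot: [-3.14, -0.0, 1.765]
ft_force: [0.5, 0.6, -0.3]
opening: 0.801
grip_force: 0.0
```

Emit:
{"api": "drive_tool", "payload": {
  "rows": [
    [[-0.2,0.032,0,0,0,0,0.8],[-0.2,0.032,0,0,0,0,0.8],[-0.2,0.032,0,0,0,0,0.8],[-0.2,0.032,0,0,0,0,0.8],[-0.2,0.032,0,0,0,0,0.8]]
  ]
}}

```text
t: 4.6
eef_pos: [504.2, -99.2, 482.4]
tcp_rot: [-3.14, -0.001, 1.764]
ft_force: [0.2, -0.2, -0.9]
opening: 0.799
grip_force: 0.0
```

Emit:
{"api": "drive_tool", "payload": {
  "rows": [
    [[-0.2,0.032,0,0,0,0,0.8],[-0.2,0.032,0,0,0,0,0.8],[-0.2,0.032,0,0,0,0,0.8],[-0.2,0.032,0,0,0,0,0.8]]
  ]
}}

```text
t: 5.1
eef_pos: [574.0, -289.4, 482.1]
tcp_rot: [-3.14, -0.001, 1.764]
ft_force: [-0.7, -0.8, 0.1]
opening: 0.797
grip_force: 0.0
```

Run:
```python
from h import *
np.set_printoptions(precision=2,suppress=True)
s=env.state(); print(s["t"],s["eef_pos"],s["tcp_rot"],s["joints"])
obs,p=look(["wrist"],2); print(obs)
cv2.imwrite("pics/w2.png",p["color"])
```

```text
5.1 [ 574.   -289.37  482.09] [-3.14 -0.    1.76] [-0.57  0.4   1.08  0.    1.67 -0.76]
[('analyser', array([ 604.27, -471.99,   -5.48])), ('button_top', array([ 652.55, -386.72,   34.98])), ('tray_front', array([ 571.23, -433.84,   42.89])), ('analyser', array([ 602.35, -473.4 ,   -2.95])), ('button_top', array([ 653.7 , -385.89,   35.35])), ('tray_front', array([ 570.68, -431.81,   44.32]))]
```

View pics/w2.png

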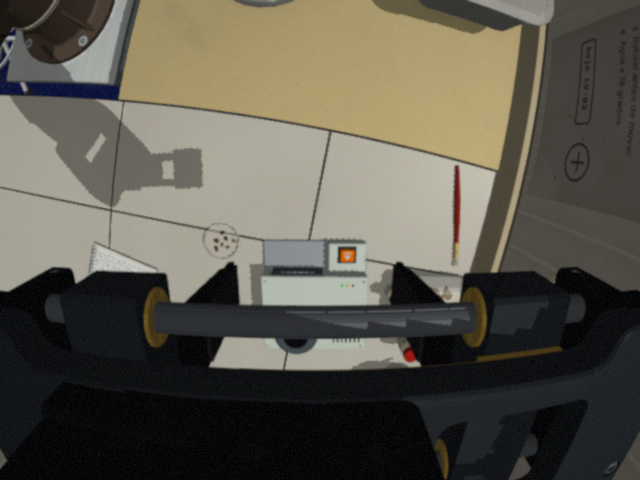

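The wrist view shows the analyser squared up with the image: button (347,256), apron front corners (264,240)–(366,240), petri dish clear at (221,240). I'll go lower for a finer measurement.

Emit:
{"api": "drive_tool", "payload": {
  "rows": [
    [[-0.04,0.01,0.22,0,0,0,0.8],[-0.04,0.01,0.22,0,0,0,0.8],[-0.04,0.01,0.22,0,0,0,0.8],[-0.04,0.01,0.22,0,0,0,0.8],[-0.04,0,0.22,0,0,0,0.8]]
  ]
}}

```text
t: 6.12
eef_pos: [593.3, -334.1, 207.7]
tcp_rot: [3.141, 0.001, 1.765]
ft_force: [1.2, -1.2, -0.6]
opening: 0.797
grip_force: 0.0
```

Run:
```python
from h import *
np.set_printoptions(precision=2,suppress=True)
s=env.state(); print(s["t"],s["eef_pos"],s["tcp_rot"])
obs,p=look(["wrist"],2); print(obs)
np.savez("w3",**{k:p[k] for k in("pose","camera_matrix")})
cv2.imwrite("pics/w3.png",cv2.resize(p["color"][160:360,180:446],None,fx=3,fy=3,interpolation=cv2.INTER_CUBIC))
```

```text
6.125 [ 593.28 -334.09  207.73] [3.14 0.   1.76]
[('analyser', array([ 602.8 , -470.64,   -3.31])), ('analyser', array([ 604.75, -473.8 ,   -3.09])), ('button_top', array([ 652.35, -387.15,   39.16]))]
```

View pics/w3.png

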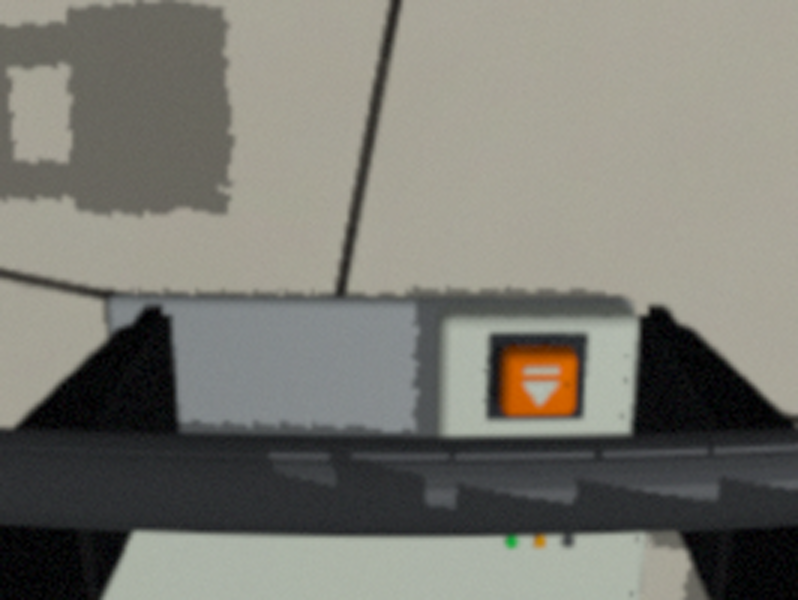

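Crop shows the button's orange top from (500,347) to (578,415), the ledge top from (443,318) to (640,318) and its rear at (440,436). I'll convert these using the known heights.

Run:
```python
from h import *
np.set_printoptions(precision=1,suppress=True)
z=np.load("w3.npz"); p={k:z[k] for k in z}
B=[((500,347),(-86,43,39)),((578,347),(-86,67,39)),((578,415),(-64,67,39)),((500,415),(-64,43,39)),((539,381),(-75,55,39)),((443,318),(-95,23,29)),((640,318),(-95,89,29)),((440,436),(-35,23,29))]
W=[np.r_[at(p,(180+u/3,160+v/3),l[2])] for (u,v),l in B]
L=np.array([l[:2] for _,l in B])
W=[]
for (u,v),l in B:
    o,d=ray(p,(180+u/3,160+v/3)); W.append((o+d*(l[2]-o[2])/d[2])[:2])
W=np.array(W); print(W)
def f(v):
    c,s=np.cos(v[2]),np.sin(v[2]); return (L@np.array([[c,s],[-s,c]])+v[:2]-W).ravel()
r=least_squares(f,[606,-473,-1.38],loss="soft_l1");v=r.x
print(v,np.degrees(v[2])); print(r.fun.reshape(-1,2))
print("net",fit([("analyser",(604,-472)),("button_top",(652.5,-387)),("tray_front",(571,-433))]))
c,s=np.cos(v[2]),np.sin(v[2]);R=np.array([[c,-s],[s,c]]);st=env.state()
print("tcp in analyser",R.T@(st["eef_pos"][:2]-v[:2]),"yaw err deg",np.degrees(st["tcp_rot"][2]-v[2]-np.pi))
```

```text
[[ 631.5 -378.5]
 [ 655.4 -374.1]
 [ 660.9 -396.3]
 [ 636.5 -400.8]
 [ 646.  -387.3]
 [ 613.4 -375.8]
 [ 675.2 -364.1]
 [ 620.7 -415.8]]
[ 604.3 -470.7   -1.4] -80.38887694814086
[[  0.8  -0.2]
 [  0.6  -0.7]
 [ -1.3  -0.1]
 [ -0.5   0.3]
 [ -0.   -0.3]
 [ -2.3   2.6]
 [  1.    2. ]
 [  0.4 -16.6]]
net (array([ 607.2, -472.1,   -1.4]), array([ 3.2, -0.1, -2.1, -2.7, -0.5,  2.9]))
tcp in analyser [-135.7   12.4] yaw err deg 1.4342226872157986
```

Button at about (646,-387), yaw ≈ -79.5°, consistent with the networks. Moving over it (finger 5 mm toward the tray from button centre) and down to tips at z≈50.

Emit:
{"api": "drive_tool", "payload": {
  "rows": [
    [[-0.135,-0.005,0,0,0,0,0.8],[-0.135,-0.005,0,0,0,0,0.8],[0,0,0.2,0,0,0,0.8],[0,0,0.2,0,0,0,0.8],[0,0,0.13,0,0,0,0.8]]
  ]
}}

```text
t: 7.15
eef_pos: [603.5, -401.5, 75.5]
tcp_rot: [3.141, 0.0, 1.763]
ft_force: [-0.6, 0.2, 1.1]
opening: 0.799
grip_force: 0.0
```

Emit:
{"api": "drive_tool", "payload": {
  "rows": [
    [[0,0,0,0,0,0,0.8],[0,0,0,0,0,0,0.8]]
  ]
}}

```text
t: 7.4
eef_pos: [604.4, -402.1, 78.6]
tcp_rot: [3.139, 0.002, 1.763]
ft_force: [0.1, -0.7, -0.3]
opening: 0.801
grip_force: 0.0
```

Run:
```python
from h import *
np.set_printoptions(precision=2,suppress=True)
s=env.state(); print(s["t"],s["eef_pos"],s["tcp_rot"],s["ft_force"])
c=env.read_camera("scene");p=env.read_camera("wrist");
a=cv2.resize(c["color"][150:310,210:430],None,fx=3.6,fy=3.6,interpolation=cv2.INTER_CUBIC)
cv2.imwrite("pics/s4.png",a)
```

```text
7.4 [ 604.43 -402.15   78.62] [3.14 0.   1.76] [ 0.14 -0.66 -0.28]
```

View pics/s4.png

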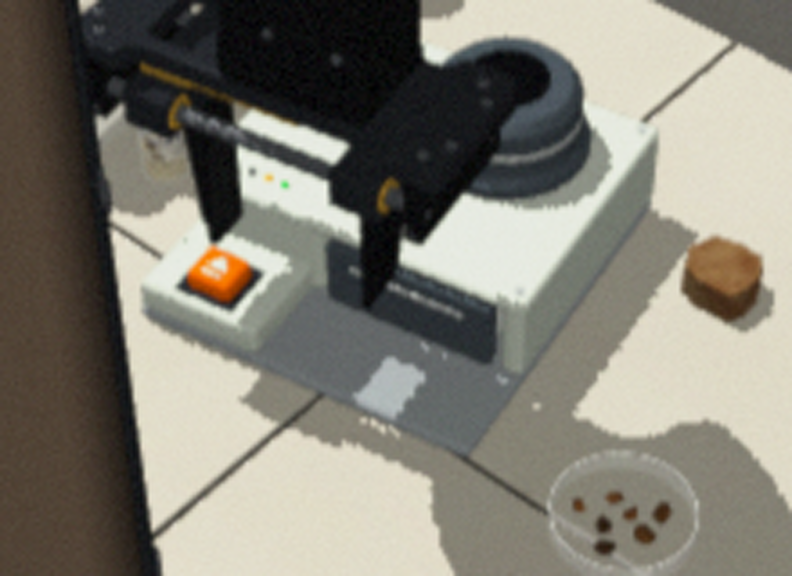

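Finger 1 (tip at crop (222,235)) hangs above the button (220,272), and finger 2 (tip at (370,305)) hangs in front of the panel. I'll check against the scene camera's calibration.

Run:
```python
from h import *
np.set_printoptions(precision=1,suppress=True)
p=env.read_camera("scene");K=p["camera_matrix"];o=p["pose"][:3,3]
def wz(u,v,z):
    u,v=210+u/3.6,150+v/3.6
    d=p["pose"][:3,:3]@[(u-K[0,2])/K[0,0],-(v-K[1,2])/K[1,1],-1]; return (o+d*(z-o[2])/d[2])[:2]
s=env.state();e=s["eef_pos"];y=s["tcp_rot"][2];X=np.array([np.cos(y),np.sin(y)]);Y=np.array([np.sin(y),-np.cos(y)])
for n,uv,z in [("button c",(222,270),39),("panel top L",(330,240),50),("panel top R",(497,302),50),("panel bot R",(492,361),12),("tip1 mid front",(222,240),e[2]-19),("tip2",(370,307),e[2]-19),("plinth corner",(470,452),12)]:
    q=wz(*uv,z); d=q-e[:2]; print(n,q,"tool xy",d@X,d@Y)
```

```text
button c [ 641.8 -387.2] tool xy 7.350218695040829 39.730644483486394
panel top L [ 609.3 -426.5] tool xy -24.97266263985949 0.29034127363860396
panel top R [ 525.5 -446.3] tool xy -28.35684223228887 -85.71964992559745
panel bot R [ 525.6 -444. ] tool xy -26.18693214347811 -85.21100062169529
tip1 mid front [ 640.3 -387.7] tool xy 7.183467469891432 38.13311063098339
tip2 [ 560.9 -400.3] tool xy 9.96947323383186 -42.18367608211257
plinth corner [ 498.4 -395.7] tool xy 26.481442989578248 -102.64689821994469
```

Emit:
{"api": "drive_tool", "payload": {
  "rows": [
    [[0,0,0.04,0,0,0,0.8],[0,0,0.03,0,0,0,0.8],[0,0,0,0,0,0,0.8]]
  ]
}}

```text
t: 7.92
eef_pos: [603.2, -401.3, 57.5]
tcp_rot: [-3.141, -0.001, 1.763]
ft_force: [-0.5, 0.1, 0.2]
opening: 0.8
grip_force: 0.0
```

Emit:
{"api": "drive_tool", "payload": {
  "rows": [
    [[0,0,0.012,0,0,0,0.8],[0,0,0.008,0,0,0,0.8],[0,0,0,0,0,0,0.8]]
  ]
}}

```text
t: 8.3
eef_pos: [603.6, -401.7, 53.7]
tcp_rot: [3.141, 0.0, 1.763]
ft_force: [-0.0, -0.1, 0.2]
opening: 0.803
grip_force: 0.3
```

Emit:
{"api": "drive_tool", "payload": {
  "rows": [
    [[0,0,0.006,0,0,0,0.8],[0,0,0,0,0,0,0.8]]
  ]
}}

```text
t: 8.55
eef_pos: [603.6, -401.7, 52.3]
tcp_rot: [3.141, 0.0, 1.763]
ft_force: [-0.2, 0.4, 2.8]
opening: 0.801
grip_force: 1.4
```

Run:
```python
from h import *
np.set_printoptions(precision=2,suppress=True)
s=env.state(); print(s["t"],s["eef_pos"],s["ft_force"],s["moment"],s["grip_force"])
c=env.read_camera("scene")
s=env.state(); print(s["t"],s["eef_pos"],s["ft_force"],s["moment"])
cv2.imwrite("pics/s5.png",cv2.resize(c["color"][195:275,240:370],None,fx=6,fy=6,interpolation=cv2.INTER_CUBIC))
```

```text
8.55 [ 603.63 -401.68   52.26] [-0.22  0.37  2.75] [-0.   -0.06 -0.02] 1.3875891028260412
8.6 [ 603.65 -401.66   52.26] [ 0.06 -0.22  2.52] [ 0.06 -0.08  0.01]
```

View pics/s5.png

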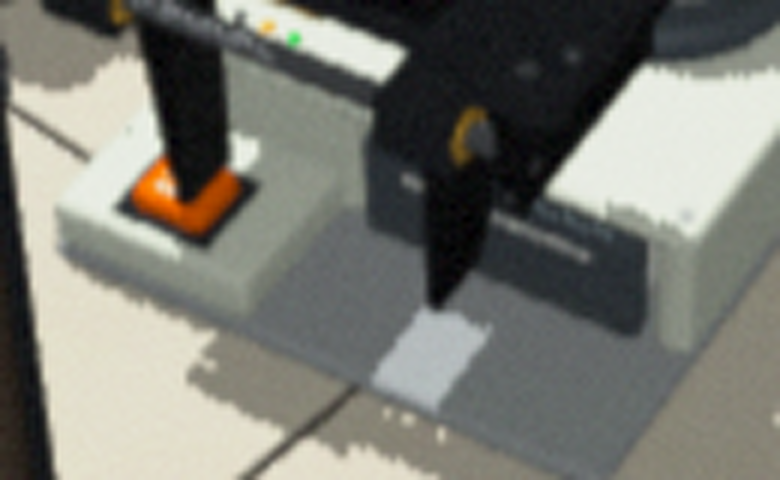

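The finger sits on the button (crop (205,195)) with 2.5 N, just starting to press, and finger 2 is in front of the still-closed panel. Pressing through the latch now.

Emit:
{"api": "drive_tool", "payload": {
  "rows": [
    [[0,0,0.01,0,0,0,0.8],[0,0,0.008,0,0,0,0.8],[0,0,0,0,0,0,0.8],[0,0,0,0,0,0,0.8]]
  ]
}}

```text
t: 9.1
eef_pos: [603.6, -401.6, 47.6]
tcp_rot: [3.141, -0.0, 1.763]
ft_force: [0.3, 1.6, 4.5]
opening: 0.798
grip_force: 4.2
```

Run:
```python
from h import *
np.set_printoptions(precision=2,suppress=True)
c=env.read_camera("scene")
s=env.state(); print(s["t"],s["eef_pos"],s["ft_force"],s["moment"])
for d in env.place_of("tray_front",c)[:1]: print(d["score"],w(c,d["at"]))
cv2.imwrite("pics/s6.png",cv2.resize(c["color"][195:275,240:370],None,fx=6,fy=6,interpolation=cv2.INTER_CUBIC))
```

```text
9.15 [ 603.61 -401.57   47.58] [-0.24  1.79  5.25] [ 0.28 -0.18 -0.23]
0.9 [ 564.27 -420.48   46.27]
```

View pics/s6.png

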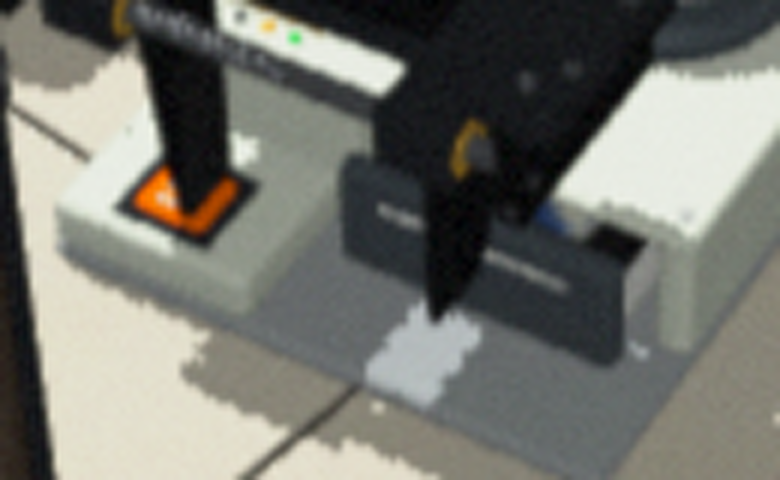

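The tray has popped about 14 mm and rests on finger 2. I'll hold it there, then lift just clear of the button (panel overlap remains ~7 mm).

Emit:
{"api": "drive_tool", "payload": {
  "rows": [
    [[0,0,0,0,0,0,0.8],[0,0,0,0,0,0,0.8],[0,0,0,0,0,0,0.8],[0,0,0,0,0,0,0.8],[0,0,0,0,0,0,0.8]]
  ]
}}

```text
t: 9.82
eef_pos: [603.6, -401.5, 47.6]
tcp_rot: [3.141, -0.0, 1.763]
ft_force: [1.6, 3.0, 3.7]
opening: 0.799
grip_force: 4.3
```

Emit:
{"api": "drive_tool", "payload": {
  "rows": [
    [[0,0,-0.01,0,0,0,0.8],[0,0,-0.01,0,0,0,0.8],[0,0,-0.01,0,0,0,0.8],[0,0,-0.009,0,0,0,0.8],[0,0,0,0,0,0,0.8]]
  ]
}}

```text
t: 10.45
eef_pos: [603.0, -401.3, 57.1]
tcp_rot: [-3.141, -0.001, 1.763]
ft_force: [-1.3, 3.7, -1.4]
opening: 0.798
grip_force: 2.0
```

Emit:
{"api": "drive_tool", "payload": {
  "rows": [
    [[0.005,0,0,0,0,0,0.8],[0.01,0,0,0,0,0,0.8],[0.01,0,0,0,0,0,0.8],[0.01,0,0,0,0,0,0.8],[0.01,0,0,0,0,0,0.8]]
  ]
}}

```text
t: 11.08
eef_pos: [601.4, -390.4, 57.4]
tcp_rot: [3.141, -0.0, 1.763]
ft_force: [-2.1, 3.7, -3.0]
opening: 0.799
grip_force: 1.5
```

Emit:
{"api": "drive_tool", "payload": {
  "rows": [
    [[0.01,0,0,0,0,0,0.8],[0.01,0,0,0,0,0,0.8],[0.01,0,0,0,0,0,0.8],[0.01,0,0,0,0,0,0.8],[0.01,0,0,0,0,0,0.8]]
  ]
}}

```text
t: 11.7
eef_pos: [599.1, -378.1, 57.4]
tcp_rot: [3.141, 0.0, 1.763]
ft_force: [-0.9, 2.1, -1.8]
opening: 0.798
grip_force: 1.3
```

Emit:
{"api": "drive_tool", "payload": {
  "rows": [
    [[0.01,0,0,0,0,0,0.8],[0.01,0,0,0,0,0,0.8],[0.01,0,0,0,0,0,0.8],[0.01,0,0,0,0,0,0.8],[0.01,0,0,0,0,0,0.8]]
  ]
}}

```text
t: 12.32
eef_pos: [596.7, -365.9, 57.4]
tcp_rot: [3.141, 0.0, 1.763]
ft_force: [-0.1, 2.3, -1.7]
opening: 0.8
grip_force: 1.2
```

Emit:
{"api": "drive_tool", "payload": {
  "rows": [
    [[0.01,0,0,0,0,0,0.8],[0.01,0,0,0,0,0,0.8],[0.01,0,0,0,0,0,0.8],[0.01,0,0,0,0,0,0.8],[0.01,0,0,0,0,0,0.8]]
  ]
}}

```text
t: 12.95
eef_pos: [594.3, -353.7, 57.4]
tcp_rot: [3.141, 0.0, 1.763]
ft_force: [0.8, 2.0, -0.9]
opening: 0.8
grip_force: 1.1
```

Emit:
{"api": "drive_tool", "payload": {
  "rows": [
    [[0.01,0,0,0,0,0,0.8],[0.01,0,0,0,0,0,0.8],[0.01,0,0,0,0,0,0.8],[0.01,0,0,0,0,0,0.8],[0.01,0,0,0,0,0,0.8]]
  ]
}}

```text
t: 13.58
eef_pos: [591.8, -341.4, 57.4]
tcp_rot: [3.141, 0.0, 1.763]
ft_force: [1.4, 2.6, -0.7]
opening: 0.802
grip_force: 0.9
```

Run:
```python
from h import *
np.set_printoptions(precision=2,suppress=True)
c=env.read_camera("scene")
s=env.state(); print(s["t"],s["eef_pos"],s["ft_force"],s["moment"])
for d in env.place_of("tray_front",c)[:1]: print(d["score"],w(c,d["at"]))
cv2.imwrite("pics/s7.png",cv2.resize(c["color"][195:295,240:370],None,fx=6,fy=6,interpolation=cv2.INTER_CUBIC))
```

```text
13.625 [ 591.79 -341.09   57.4 ] [0.59 2.84 0.29] [ 0.42 -0.18 -0.11]
0.92 [ 553.09 -360.54   48.43]
```

View pics/s7.png

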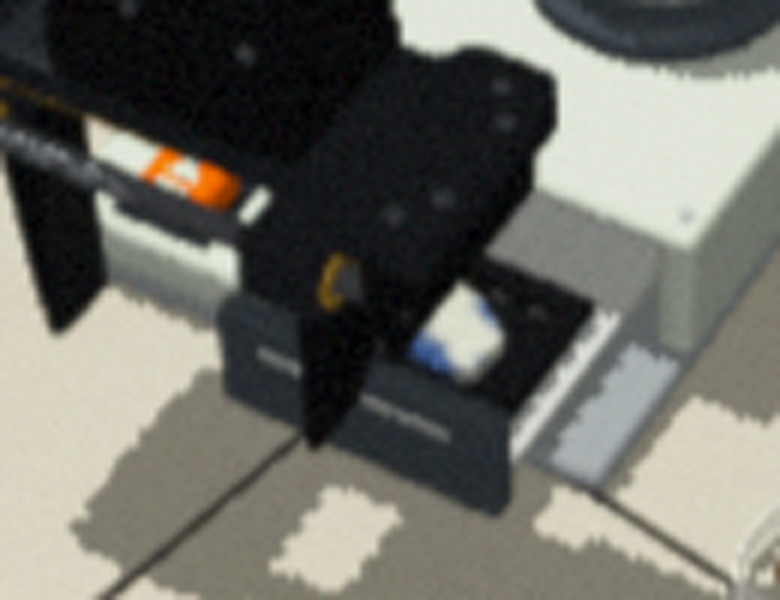

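The tray follows on the finger with the sherd in its pocket (460,335), about 76 mm out. Easing the rest.

Emit:
{"api": "drive_tool", "payload": {
  "rows": [
    [[0.008,0,0,0,0,0,0.8],[0.008,0,0,0,0,0,0.8],[0.008,0,0,0,0,0,0.8],[0.008,0,0,0,0,0,0.8],[0.008,0,0,0,0,0,0.8]]
  ]
}}

```text
t: 14.3
eef_pos: [589.9, -331.6, 57.4]
tcp_rot: [3.142, 0.0, 1.763]
ft_force: [1.3, 2.4, 0.3]
opening: 0.803
grip_force: 0.8
```

Emit:
{"api": "drive_tool", "payload": {
  "rows": [
    [[0.008,0,0,0,0,0,0.8],[0.008,0,0,0,0,0,0.8],[0.008,0,0,0,0,0,0.8],[0.008,0,0,0,0,0,0.8],[0.008,0,0,0,0,0,0.8]]
  ]
}}

```text
t: 14.92
eef_pos: [587.9, -321.9, 57.3]
tcp_rot: [-3.142, 0.0, 1.763]
ft_force: [-0.0, 0.0, 0.3]
opening: 0.798
grip_force: 0.0
```

Emit:
{"api": "drive_tool", "payload": {
  "rows": [
    [[0.01,0,0,0,0,0,0.8],[0.01,0,0,0,0,0,0.8],[0.02,0,0,0,0,0,0.8],[0.02,0,0,0,0,0,0.8],[0.04,0,0,0,0,0,0.8]]
  ]
}}

```text
t: 15.55
eef_pos: [583.2, -296.9, 57.3]
tcp_rot: [3.141, 0.0, 1.763]
ft_force: [-0.6, 0.4, 0.5]
opening: 0.799
grip_force: 0.0
```

Emit:
{"api": "drive_tool", "payload": {
  "rows": [
    [[0.06,0,0,0,0,0,0.8],[0.06,0,-0.1,0,0,0,0.8],[0.06,0,-0.2,0,0,0,0.8],[0.06,0,-0.2,0,0,0,0.8],[0,0,0,0,0,0,0.8]]
  ]
}}

```text
t: 16.18
eef_pos: [572.7, -237.3, 186.3]
tcp_rot: [3.137, 0.004, 1.764]
ft_force: [-0.7, -0.6, 0.1]
opening: 0.8
grip_force: 0.0
```

Run:
```python
from h import *
np.set_printoptions(precision=2,suppress=True)
c=env.read_camera("scene")
s=env.state(); print(s["t"],s["eef_pos"],s["ft_force"])
for n in ["tray_front","tray_pocket","sherd_glazed","analyser","petri_a","vial_b","concretion"]:
  for d in env.place_of(n,c)[:1]: print(n,d["score"],w(c,d["at"]))
cv2.imwrite("pics/s8.png",cv2.resize(c["color"][165:315,230:430],None,fx=4,fy=4,interpolation=cv2.INTER_CUBIC))
```

```text
16.225 [ 572.03 -237.52  183.92] [ 0.39 -0.21 -0.8 ]
tray_front 0.83 [ 550.1  -343.98   47.75]
tray_pocket 0.69 [ 558.32 -388.98   11.25]
sherd_glazed 0.81 [ 560.   -386.85   14.75]
analyser 0.93 [ 605.98 -474.13   -4.14]
petri_a 0.58 [ 425.   -415.3    -3.74]
concretion 0.76 [ 476.12 -559.07   -1.15]
```

View pics/s8.png

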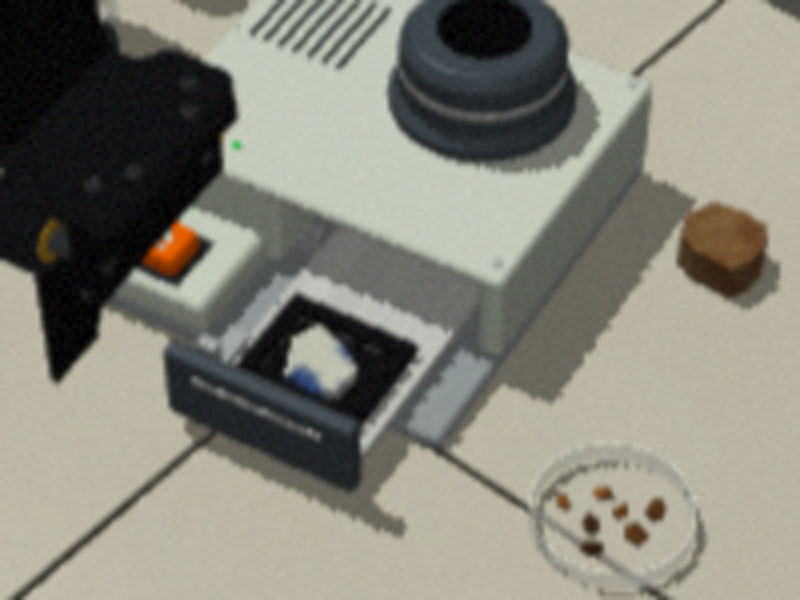

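The tray is fully out: its front moved about 91 mm. The sherd lies in its pocket (320,360), the finds are undisturbed and the robot is clear. Handing in.

```bash
python3 -c "
from cell import env
print(env.job_done())"
```

```text
the job is handed in; nothing more can be done
None
```

The job is handed in at about 16 s: the tray popped about 14 mm and rested on the finger for about a second, then was eased slowly out to its stop, with the sherd still in its pocket and the robot backed clear.

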